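# Hook the fan light open

### The job

Pick up the short hook pole from the yellow tile ledge, drop its prong into the ring at the top of the little glazed fan light and draw the sash down towards you until its spring keeper catches and it comes up against the stop, so that it stays open by itself. Pull gently, touch the fan light and its casing with nothing but the pole, and never strain them with it. Then unhook the pole and lay it back flat on the ledge, prong hanging over the ledge's far edge as it was, leaving everything else where it stands.

Things in the scene. Friction and masses are not known exactly. Their poses are not given: they have to be found in the camera images.
- pole_grip (a point): Grip point of the hook pole (0.15 kg): middle of the width and height of its flat-sided wooden handle. Pole's x runs towards the hook, z up. Handle 18 mm wide (y), 28 mm high, from 120 mm behind this point to 50 mm ahead, underside 14 mm below it. An 8 mm steel rod goes on at this height to 140 mm ahead, where it turns straight down.
- prong_tip (a point): Lower end of the pole's prong: 8 mm round, straight down from the end of the rod, 140 mm ahead (x) and 42 mm below the pole's grip point (the rod's underside is 38 mm above it). The pole's axes.
- ring (a point): Centre of the steel ring on the sash's top rail: 26 mm clear inside, 5 mm wire, lying flat (axis upright) while the sash is shut. It is 27 mm in front of the sash's middle plane (20 mm off its face), 180 mm above the hinge line. Axes move with the sash: x into the casing, y along the hinge line, z up the sash.
- hinge (a point): Middle of the sash's hinge line, 55 mm above the table. Axes of the casing: x into the casing, away from the room, y along the hinge line, z up. The sash turns about the y axis, its top coming out to -x and down.
- hatch (a joint): Opening angle (rad) of the glazed white bottom-hung sash (180 mm wide, 187 mm tall, 14 mm thick): 0 shut, as it starts, growing as its top comes out and down. A light spring pulls it shut (1 to 3 N at the ring). It stays open only past its spring keeper, see sash_edge.
- sash_edge (a point): Point on the sash's left edge, 150 mm up from the hinge. Beside it a steel stay arm is clamped at an angle that differs each time and is not measured: its spring keeper is met between 0.32 and 0.72 rad. Pull at the ring rises to some 5 to 9 N, drops as it snaps over; 0.03 to 0.04 rad on is a solid stop. Over 18 N between pole and sash or casing does damage.
- vent: The fixed casing round the sash, with a white toggle switch panel on the wide pier left of the sash; origin on the table under the hinge line, x into the casing. Front face 10 to 15 mm behind the sash's middle plane, from 125 mm right (-y) to 229 mm left; 272 mm high. The stay arm stands beside the sash's left edge, y = 105 to 114 mm.
- ledge: Fixed block of yellow glazed tile, 160 mm (x) by 400 mm (y), top 45 mm above the table; origin at the centre of its underside. The pole lies on its top about along its x, about midway in y, handle on the tile, prong hanging over the far (+x) edge, grip point about 25 mm short of the middle in x.
- mug: Steel mug on the ledge, 72 mm across, 85 mm high; origin at the underside. Leave alone.
- bottle: Glass bottle with twist cap on the ledge, 54 mm across, 130 mm high; origin at the underside. Leave alone.
- comb: Black comb lying on the ledge, 140 by 27 by 5 mm. Leave alone.
- toothbrush: Orange toothbrush with its head in a slotted cap, lying on the ledge, 168 by 19 by 19 mm. Leave alone.
- soap: White soap dish with soap on the table in front of the sash, 85 by 115 by 29 mm; origin at the underside. Leave alone.
- jar: Jar on the table in front of the switch panel, 60 mm across, 70 mm high; origin at the underside. Leave alone.

How it is judged:
By the outcome, as a careful person would: the job done as asked, in the order asked, and still so for the second after the job is handed in, with the robot touching nothing.
It also fails if it takes over 72 s, if anything falls off the work surface, if the arm or the gripper's body presses on something with over 40 N, if the wrist force passes 120 N, or if a joint passes its speed limit or range.

### The arm

A 7-joint arm with a two-finger parallel gripper is mounted at the origin on the work surface. World frame = base frame: x ahead of the robot, y to its left, z up, the work surface at z = 0. Lengths are in m, angles in rad, forces in N, time in s.
With the tool pointing down it reaches from about 0.425 to 0.875 m from the base axis. Payload 4.7 kg.
Tool frame: the origin (TCP) lies on the centre line of the jaws, within the pads' length; the fingertips stand 14 mm ahead of it and the grasp point (between the pads) lies 5 mm behind it; z points along the fingers, y is the direction in which the jaws open and shut (so a half turn about z gives the same grasp; the last joint's range is limited). The gripper opens to 87 mm and grips with 3 to 60 N. Pads are 19 mm wide; open, the fingers measure 117 mm over their backs; the gripper's body (75 mm by 190 mm) begins 51 mm behind the grasp point.
Start: joints at [-1.091, 0.321, -0.07, 1.45, 0.023, 1.371, -0.057], TCP at [0.292, 0.581, 0.237] pointing down, gripper open.
Joint ranges: [-2.86, 2.86], [-0.3, 2.09], [-1.38, 1.24], [0.06, 2.45], [-1.56, 4.7], [0.09, 2.05], [-2.69, 2.69]. Speed limits (rad/s): [2.57, 2.57, 3.14, 3.14, 3.14, 3.14, 3.14].

### API

Orientations are given as a rotation vector (axis times angle).
In Python, from bench import ctrl, optics, models gives the robot as it stands. The module is installed in compiled form; this text tells all that it offers.
- The arm moves only by the tool arm_command, never from a script. Its argument "motion" is a list of rows, each a list of 3 entries, a list of its own where there are three numbers: the shift along the tool's x, y, z in mm, then the turn, a rotation vector about the tool's x, y, z in degrees, then the closure, from 0 (fully open) to 1 (shut). In form: [[[x, y, z], [ax, ay, az], claw], ...]. A call has 1 to 8 rows; each row shifts and turns the commanded pose from where the row before left it, along the tool's axes as they then stand; what a row does not reach is not made up. A row lasts 1/12 s, in which the tool goes at most 41.7 mm and 7.16 degrees, less where a joint would pass 70% of its speed; a pose out of reach is approached as far as the arm can. A call with a gripper value outside its range is refused whole. The fingers move at their own pace and stop on an object; "force" is the grip in N (left out, the last holds). Time passes only in rows, so rows that do not move let the fingers close. It gives the time, the measured TCP pose, the force and the opening at its end, in the units of the state.
- ctrl.get_state(): the state, without advancing time (a new reading comes with each control period).
- optics.get_image(name): name is "scene" or "top" or "wrist"; returns (picture, depth): 400x640x3 uint8, blue, green, red; 400x640 float32, m along the optical axis (not along the pixel's ray), 0 where there is no reading.
- optics.camera_model(name): a dict with "fovy" (degrees; the focal length in pixels is half the picture's height over the tangent of half this angle, whatever the lens; pixels are square), "cx", "cy" (the principal point, pixels), "rvec" (rotation vector, rad) and "tvec" (3), from world to camera coordinates, as OpenCV has them; the wrist camera has in their place "mount" (4x4, takes a point from camera to tool coordinates, whose origin is the TCP and whose axes are the flange's). Camera axes: x right, y down, z forward; pixel columns grow to the right and rows downward; lengths in m; the calibration is good to about 2 mm. The wrist camera is an equidistant fisheye: a pixel r from the principal point sees the ray r / f radians off the axis. A picture is of the moment at which its call begins: read the wrist's pose just before it. camera_model takes no time and is no camera call.
- ctrl.close_job(): hands the job in, once; it reports no verdict.
Trained networks look in the newest picture that a camera, given by its name, has taken for a name from the list of things; names that differ only in an ending like _2 or _b are one class to them, and where a whole thing is asked for, a point or a joint stands for the part that bears it (a point fixed in the world has none). Each returns a list of dicts, best first, with "conf" (0 to 1); they miss things now and then, are a little off and sometimes report something else, mostly with a low value. They report only what shows in the picture. A call takes as long as a camera call.
- models.search_frame(camera, target): "location" ([x, y, z] in m, in the coordinates of the camera as it stood for that picture, good to about 4 mm: the middle of the surface that is visible of it).
- models.silhouettes(camera, target): "pixels" (400x640 bool, what is visible of it).
The state is a dict: "time": time; "joint_positions": joint angles; "qd": joint speeds; "joint_torque": joint torques, N m; "position": TCP position; "tool_rot": TCP orientation; "ft_force": force on the tool from outside, world axes, zero at the start; "torque": the same for the moment, N m; "grip_width": opening from 0.0 (shut) to 1.0 (fully open).
Only numpy, scipy, OpenCV 4.12 (cv2) and the standard library are available. Lean on these libraries where they do the work, as an engineer would, in place of code of your own. Each camera call takes 0.05 s, during which the arm holds its last target.

## Working session

There is one attempt and no reset: what is moved stays moved. The work goes in short steps, Python scripts to look and compute and a tool call to move; the robot and the scene stay as the last step left them, time stands still between calls to the robot, and variables do not carry over. Pictures are saved under pics/ and viewed, and the job is handed in when it is done.

Besides the shell and the picture viewer there is one more tool, called after ">>>" in YAML: its name, and indented under it one key for each argument. arm_command: Moves the arm, as the interface text tells. Its arguments: {"type":"object","properties":{"motion":{"type":"array","items":{"type":"array"}},"force":{"type":"number"}},"required":["motion"]}

```bash
mkdir -p pics; ls
cat > h.py <<'E'
import numpy as np, cv2
from scipy.spatial.transform import Rotation as R
from bench import ctrl, optics, models
def T_cw(name):
    m=optics.camera_model(name)
    if 'mount' in m:
        s=ctrl.get_state(); T=np.eye(4); T[:3,:3]=R.from_rotvec(s['tool_rot']).as_matrix(); T[:3,3]=s['position']
        return T@np.array(m['mount'])
    T=np.eye(4); r=R.from_rotvec(np.ravel(m['rvec'])).as_matrix(); T[:3,:3]=r.T; T[:3,3]=-r.T@np.ravel(m['tvec']); return T
def f(name): return 200/np.tan(np.radians(optics.camera_model(name)['fovy'])/2)
def px2w(name,u,v,d,T=None):
    m=optics.camera_model(name); F=f(name); T=T_cw(name) if T is None else T
    x=(np.asarray(u)-m['cx']);y=(np.asarray(v)-m['cy'])
    if name=='wrist':
        r=np.hypot(x,y)+1e-9; k=np.tan(r/F)/r
    else: k=1/F
    p=np.stack([x*k*d,y*k*d,np.asarray(d)+0*x],-1)
    return p@T[:3,:3].T+T[:3,3]
def w2px(name,P,T=None):
    m=optics.camera_model(name); F=f(name); T=T_cw(name) if T is None else T
    p=(np.asarray(P)-T[:3,3])@T[:3,:3]
    if name=='wrist':
        rho=np.hypot(p[...,0],p[...,1])+1e-9; th=np.arctan2(rho,p[...,2]); k=F*th/rho
    else: k=F/p[...,2]
    return np.stack([m['cx']+p[...,0]*k,m['cy']+p[...,1]*k],-1)
E
python3 - <<'E'
from h import *
for n in ['scene','top','wrist']:
    im,d=optics.get_image(n); cv2.imwrite(f'pics/a_{n}.png',im); np.save(f'a_{n}.npy',d)
    T=T_cw(n); print(n,T[:3,3].round(3),T[:3,2].round(2),f(n))
    for t in ['pole_grip','prong_tip','ring','hinge','sash_edge','vent','ledge','mug','bottle','soap','jar','comb','toothbrush']:
        r=models.search_frame(n,t)
        print(t,[(round(q['conf'],2),(T[:3,:3]@np.array(q['location'])+T[:3,3]).round(3).tolist()) for q in r[:2]])
print(ctrl.get_state())
E
```

```text
pics
scene [ 0.774 -0.357  0.942] [-0.23  0.36 -0.91] 365.0159781667896
pole_grip [(0.72, [0.464, -0.297, 0.072])]
prong_tip [(0.9, [0.46, -0.298, 0.068]), (0.29, [0.716, 0.053, 0.235])]
ring [(0.72, [0.717, 0.056, 0.232])]
hinge [(0.78, [0.76, 0.096, 0.263]), (0.54, [0.505, -0.412, 0.046])]
sash_edge [(0.68, [0.717, 0.056, 0.234]), (0.66, [0.459, -0.296, 0.071])]
vent [(0.91, [0.763, 0.096, 0.266])]
ledge [(0.85, [0.517, -0.33, 0.044])]
mug [(0.75, [0.492, -0.14, 0.085])]
bottle [(0.69, [0.512, -0.463, 0.132]), (0.67, [0.715, 0.057, 0.232])]
soap [(0.89, [0.647, 0.02, 0.022])]
jar [(0.7, [0.76, 0.095, 0.264]), (0.69, [0.592, 0.224, 0.053])]
comb [(0.62, [0.504, -0.412, 0.045])]
toothbrush [(0.68, [0.518, -0.329, 0.045]), (0.62, [0.508, -0.205, 0.05])]
top [ 0.451 -0.058  1.377] [ 0.09 -0.02 -1.  ] 494.501053873417
pole_grip [(0.8, [0.451, -0.292, 0.074]), (0.46, [0.499, -0.211, 0.057])]
prong_tip [(0.56, [0.455, -0.298, 0.077])]
ring []
hinge [(0.65, [0.742, 0.145, 0.268])]
sash_edge [(0.75, [0.708, 0.072, 0.187]), (0.42, [0.485, -0.319, 0.048])]
vent [(0.82, [0.736, 0.147, 0.266])]
[... 717 characters left out ...]
, -0.207, 0.053])]
{'time': 2.1, 'joint_positions': array([-1.09088478,  0.32101873, -0.07006729,  1.45048845,  0.02259797,
        1.37080322, -0.05690566]), 'qd': array([ 0.00079742,  0.00134349, -0.00062257, -0.0001761 ,  0.00163461,
        0.00085665, -0.0008653 ]), 'joint_torque': array([ 2.90977987e-04, -4.91095948e+01, -4.02699877e-01, -3.12765849e+01,
       -6.35493267e-02,  3.37894214e-02, -9.94021292e-07]), 'position': array([0.29199579, 0.58074805, 0.2365799 ]), 'tool_rot': array([7.25110580e-01, 3.05669799e+00, 8.76799331e-05]), 'ft_force': array([-0.00540809,  0.34539002,  0.02404203]), 'torque': array([-0.00873374, -0.02156137,  0.01161467]), 'grip_width': 0.9960878742065447}
```

View images.

View pics/a_scene.png

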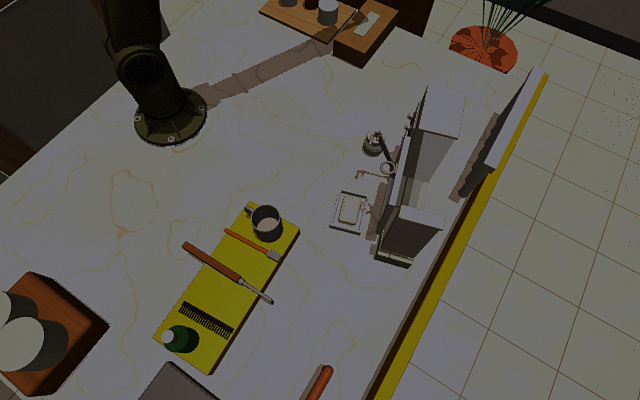

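View pics/a_top.png

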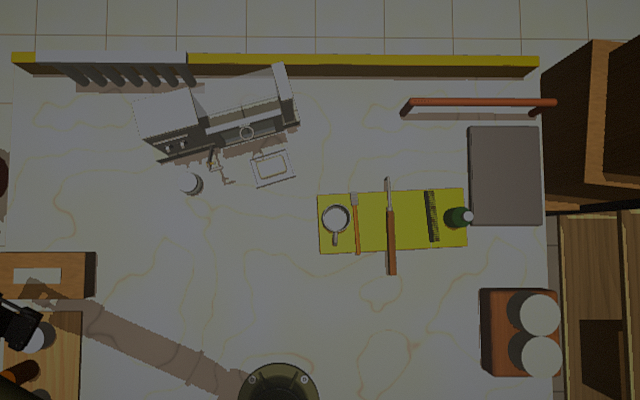

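View pics/a_wrist.png

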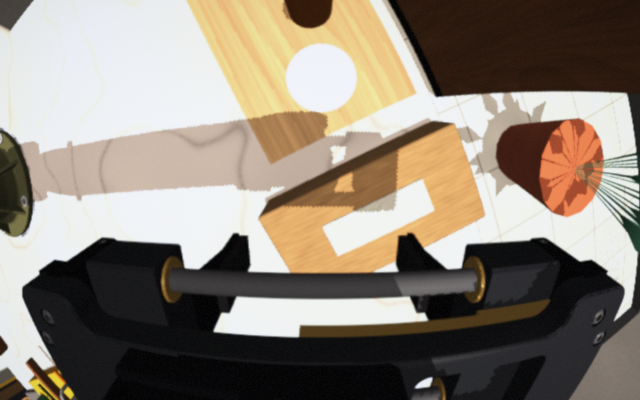

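Run:
```python
import cv2,numpy as np
a=cv2.imread('pics/a_scene.png');g=lambda i:np.clip(255*(i/255.)**.5,0,255).astype('uint8')
cv2.imwrite('pics/b1.png',g(cv2.resize(a[75:275,320:480],None,fx=3.7,fy=3,interpolation=2)))
a=cv2.imread('pics/a_top.png')
cv2.imwrite('pics/b2.png',g(cv2.resize(a[55:215,120:310],None,fx=3.7,fy=3.7,interpolation=2)))
cv2.imwrite('pics/b3.png',g(cv2.resize(a[165:285,310:480],None,fx=4.5,fy=4.5,interpolation=2)))
```

```text
(no output)
```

View pics/b1.png

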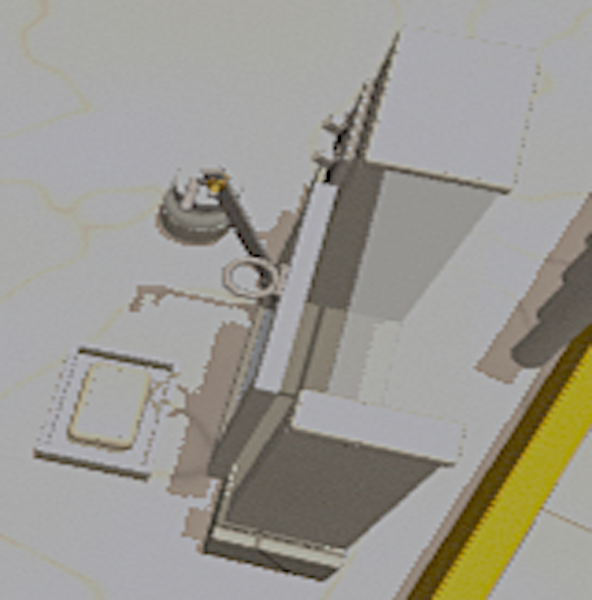

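View pics/b2.png

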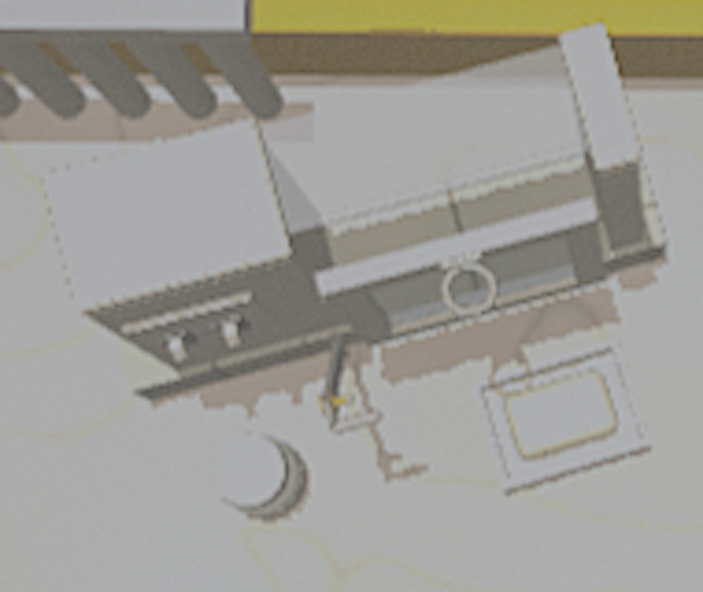

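View pics/b3.png

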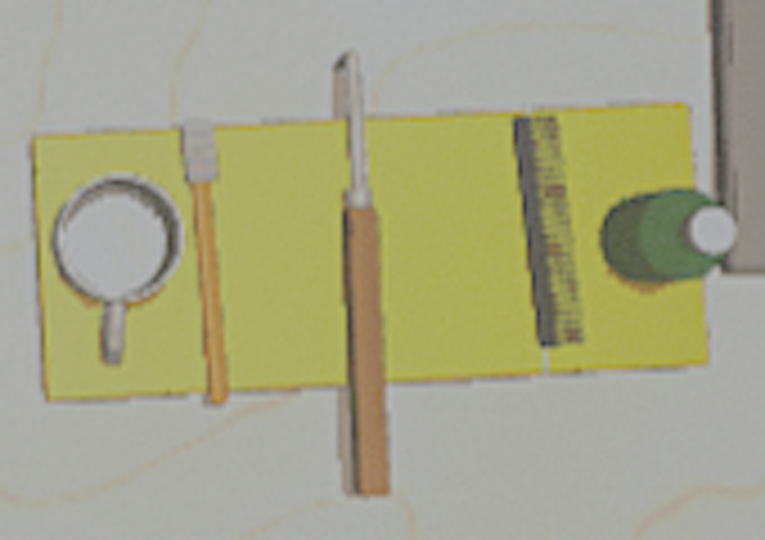

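```bash
cat > m.py <<'E'
from h import *
def pca(P):
    c=P.mean(0); u,s,v=np.linalg.svd(P-c,full_matrices=False); return c,v
for n in ['top','scene']:
    im=cv2.imread(f'pics/a_{n}.png'); d=np.load(f'a_{n}.npy'); T=T_cw(n)
    V,U=np.mgrid[:400,:640]; P=px2w(n,U,V,d,T); ok=d>0
    # pole: handle
    b,g,r=[im[...,i].astype(float) for i in range(3)]
    box=(P[...,0]>.3)&(P[...,0]<.65)&(P[...,1]>-.37)&(P[...,1]<-.25)&ok
    h=box&(P[...,2]>.06)&(P[...,2]<.085)
    Q=P[h]; c,v=pca(Q[:,:2]); a=v[0]*np.sign(v[0][0]); t=(Q[:,:2]-c)@a
    print(n,'pole n',h.sum(),'c',c.round(4),'yaw',np.degrees(np.arctan2(a[1],a[0])).round(2),'t',t.min().round(4),t.max().round(4),'z',np.median(Q[:,2]).round(4))
    # tip point positions
    print(' ends',(c+a*t.min()).round(4),(c+a*t.max()).round(4), 'w-std',((Q[:,:2]-c)@np.array([-a[1],a[0]])).std().round(4))
    hb=h&(r>1.3*b); Q=P[hb]; 
    if len(Q)>20:
        c2,v=pca(Q[:,:2]);a2=v[0]*np.sign(v[0][0]); t=(Q[:,:2]-c2)@a2
        z=np.median(Q[:,2]); print(' brown',len(Q),c2.round(4),np.degrees(np.arctan2(a2[1],a2[0])).round(2),(c2+a2*t.min()).round(4),(c2+a2*t.max()).round(4),z.round(4), 'z fit',np.polyfit(t,Q[:,2],1))
    # casing tops
    top=ok&(P[...,2]>.255)&(P[...,2]<.285)&(P[...,0]>.6)&(P[...,1]>-.1)&(P[...,1]<.4)&(P[...,0]<1)
    lab,nl=0,0
    k,l,st,ce=cv2.connectedComponentsWithStats(top.astype('uint8'))
    for i in range(1,k):
        if st[i,4]>60:
            Q=P[l==i]; q=cv2.minAreaRect(Q[:,:2].astype('float32')*1000); print(' casingtop',st[i].tolist(),np.round(cv2.boxPoints(q)).tolist(),np.median(Q[:,2]).round(4))
    tp=ok&(P[...,2]>.225)&(P[...,2]<.25)&(P[...,0]>.6)&(P[...,1]>-.1)&(P[...,1]<.2)&(P[...,0]<.85)
    k,l,st,ce=cv2.connectedComponentsWithStats(tp.astype('uint8'))
    for i in range(1,k):
        if st[i,4]>20:
            Q=P[l==i]; q=cv2.minAreaRect(Q[:,:2].astype('float32')*1000); print(' sashtop/ring',st[i].tolist(),np.round(cv2.boxPoints(q)).tolist(),np.median(Q[:,2]).round(4))
E
python3 m.py
```

```text
top pole n 579 c [ 0.4519 -0.2976] yaw 1.55 t -0.1036 0.1566 z 0.0721
 ends [ 0.3483 -0.3005] [ 0.6084 -0.2934] w-std 0.0052
 brown 479 [ 0.4335 -0.298 ] 1.53 [ 0.3489 -0.3003] [ 0.5305 -0.2954] 0.0728 z fit [-0.00586117  0.07238033]
 casingtop [132, 62, 162, 79, 5522] [[665.0, 301.0], [763.0, -43.0], [851.0, -18.0], [753.0, 326.0]] 0.2694
 sashtop/ring [282, 101, 11, 6, 30] [[756.0, -16.0], [759.0, -39.0], [764.0, -39.0], [761.0, -15.0]] 0.2382
 sashtop/ring [205, 109, 77, 32, 692] [[648.0, 149.0], [698.0, -24.0], [748.0, -9.0], [698.0, 163.0]] 0.2417
 sashtop/ring [189, 119, 13, 13, 47] [[686.0, 185.0], [716.0, 166.0], [725.0, 180.0], [695.0, 200.0]] 0.2387
scene pole n 652 c [ 0.4613 -0.2974] yaw 1.81 t -0.1102 0.1507 z 0.0718
 ends [ 0.3511 -0.3009] [ 0.6119 -0.2926] w-std 0.0049
 brown 532 [ 0.4409 -0.2981] 1.97 [ 0.3512 -0.3012] [ 0.6119 -0.2922] 0.0721 z fit [-0.01069667  0.07169743]
 casingtop [397, 84, 69, 147, 5300] [[668.0, 303.0], [767.0, -42.0], [854.0, -17.0], [754.0, 328.0]] 0.266
 sashtop/ring [414, 128, 9, 13, 64] [[689.0, 187.0], [714.0, 168.0], [723.0, 180.0], [698.0, 199.0]] 0.2364
 sashtop/ring [380, 136, 31, 73, 633] [[651.0, 151.0], [701.0, -23.0], [750.0, -9.0], [700.0, 165.0]] 0.2413
 sashtop/ring [394, 210, 44, 26, 220] [[760.0, -16.0], [760.0, -39.0], [848.0, -38.0], [848.0, -15.0]] 0.2373
```

Run:
```python
from h import *
for n,u,v in [('top',246.3,132.3),('scene',387.1,166.8)]:
    T=T_cw(n); p=px2w(n,u,v,1.,T); o=T[:3,3]; k=(.235-o[2])/(p[2]-o[2]); print(n,(o+k*(p-o)).round(4), w2px(n,[.69,.068,.235]))
    # project ring points overlay
    im=cv2.imread(f'pics/a_{n}.png'); S=6
    im=cv2.resize(im[100:220,(200 if n=='top' else 340):][:, :110],None,fx=S,fy=S,interpolation=2); im=np.clip(255*(im/255.)**.5,0,255).astype('uint8')
    off=np.array([200 if n=='top' else 340,100])
    th=np.linspace(0,2*np.pi,40)
    for r,c in [(.013,(0,0,255)),(.018,(0,255,0))]:
        for q in w2px(n,np.stack([.69+r*np.cos(th),.068+r*np.sin(th),0*th+.235],-1)): cv2.circle(im,tuple(int(a) for a in ((q-off+.5)*S)),1,c,-1)
    cv2.imwrite(f'pics/c_{n}.png',im)
```

```text
top [0.6921 0.0681 0.235 ] [246.34175123 133.17802191]
scene [0.6909 0.0692 0.235 ] [386.49564821 167.00345637]
```

View pics/c_top.png

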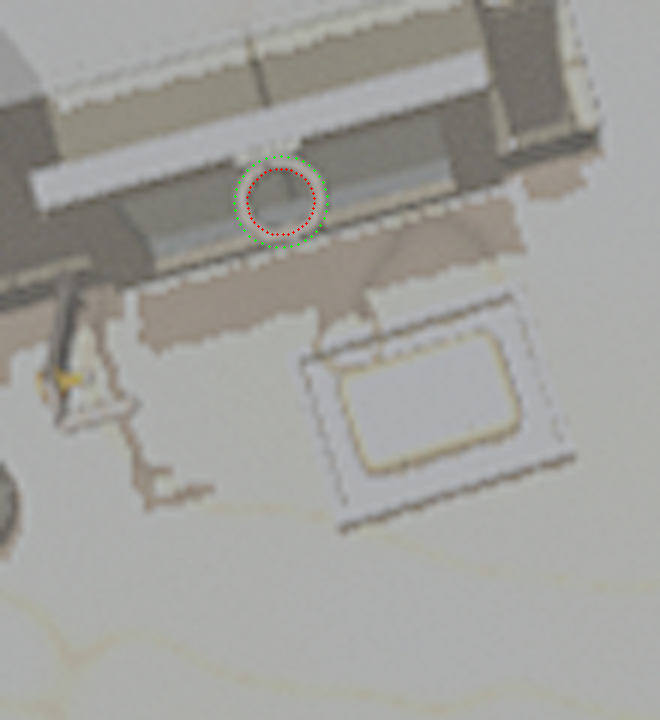

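View pics/c_scene.png

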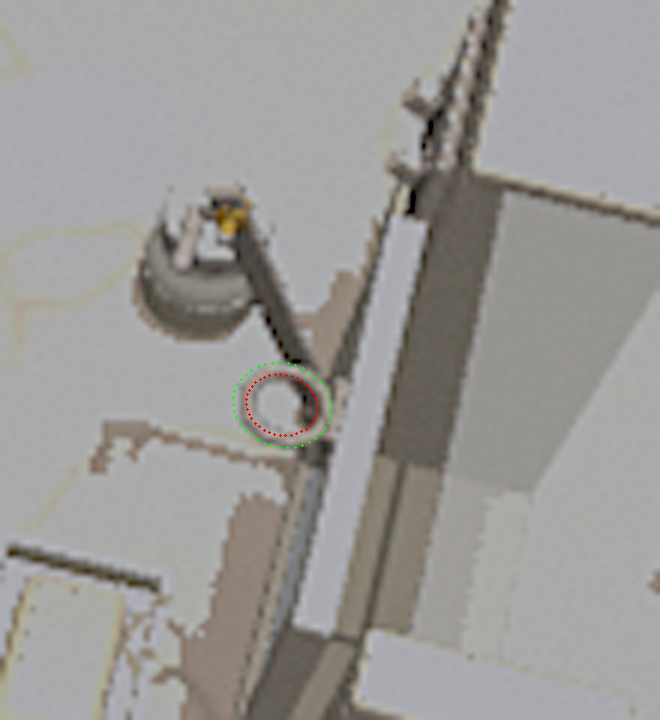

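>>> arm_command:
  motion:
    - [[0,0,0],[0,0,-7],0]
    - [[0,0,0],[0,0,-7],0]
    - [[0,0,0],[0,0,-7],0]
    - [[0,0,0],[0,0,-7],0]
    - [[-18,-36,0],[0,0,0],0]
    - [[-18,-36,0],[0,0,0],0]
    - [[-18,-36,0],[0,0,0],0]
    - [[-18,-36,0],[0,0,0],0]
  force: 20

```text
time: 2.77
position: [0.3678, 0.4369, 0.2366]
tool_rot: [-0.037, 3.141, 0.0]
ft_force: [2.0, 0.7, 0.1]
grip_width: 0.998
```

```bash
cat >> h.py <<'E'
def st(tgt=None,yaw=None,off=0):
    # current tcp, tool-y yaw, tilt; tool-frame delta to world target
    s=ctrl.get_state(); M=R.from_rotvec(s['tool_rot']).as_matrix()
    print('t',round(s['time'],2),'tcp',np.array(s['position']).round(4),'yawY',np.degrees(np.arctan2(M[1,1],M[0,1])).round(2),'zax',M[:,2].round(3),'F',np.array(s['ft_force']).round(2),'M',np.array(s['torque']).round(2),'w',round(s['grip_width'],3))
    if tgt is not None: print('delta tool mm',(M.T@(np.array(tgt)-s['position'])*1000).round(1))
E
python3 -c "
from h import *
st([.48,.2,.237])"
```

```text
t 2.77 tcp [0.3678 0.4369 0.2366] yawY 91.35 zax [ 0.  0. -1.] F [2.   0.72 0.12] M [ 0.06 -0.04  0.05] w 0.998
delta tool mm [-106.6 -239.4   -0.4]
```

>>> arm_command:
  motion:
    - [[-15,-36,0],[0,0,0],0]
    - [[-15,-36,0],[0,0,0],0]
    - [[-15,-36,0],[0,0,0],0]
    - [[-15,-36,0],[0,0,0],0]
    - [[-10,-38,0],[0,0,0],0]
    - [[-10,-38,0],[0,0,0],0]
    - [[-10,-38,0],[0,0,0],0]
    - [[-10,-38,0],[0,0,0],0]

```text
time: 3.43
position: [0.4742, 0.1429, 0.2369]
tool_rot: [-0.036, 3.141, 0.001]
ft_force: [0.7, 0.8, -0.2]
grip_width: 0.997
```

>>> arm_command:
  motion:
    - [[0,-40,0],[0,0,0],0]
    - [[0,-40,0],[0,0,0],0]
    - [[0,-40,0],[0,0,0],0]
    - [[0,-40,0],[0,0,0],0]
    - [[0,-40,0],[0,0,0],0]
    - [[0,-40,0],[0,0,0],0]
    - [[0,-40,0],[0,0,0],0]
    - [[0,0,0],[0,0,0],0]

```text
time: 4.1
position: [0.4791, -0.1448, 0.2373]
tool_rot: [-0.017, 3.14, -0.007]
ft_force: [-0.7, -1.2, 0.1]
grip_width: 1.002
```

```bash
python3 -c "
from h import *
st([.478,-.2965,.15])"
```

```text
t 4.1 tcp [ 0.4791 -0.1448  0.2373] yawY 90.61 zax [ 0.001 -0.004 -1.   ] F [-0.7  -1.18  0.08] M [0.   0.08 0.01] w 1.002
delta tool mm [   2.9 -151.3   88. ]
```

>>> arm_command:
  motion:
    - [[0,-30,0],[0,0,0],0]
    - [[0,-30,0],[0,0,0],0]
    - [[1,-30,0],[0,0,0],0]
    - [[1,-30,0],[0,0,0],0]
    - [[0,-30,0],[0,0,-1],0]
    - [[0,0,25],[0,0,0],0]
    - [[0,0,25],[0,0,0],0]
    - [[0,0,0],[0,0,0],0]

```text
time: 4.77
position: [0.4792, -0.2839, 0.1822]
tool_rot: [0.061, -3.134, -0.005]
ft_force: [-0.2, 1.8, -0.7]
grip_width: 1.002
```

Run:
```python
from h import *
st([.478,-.2965,.063])
T=T_cw('wrist'); im,d=optics.get_image('wrist'); cv2.imwrite('pics/d_wrist.png',im)
V,U=np.mgrid[:400,:640]; P=px2w('wrist',U,V,d,T)
h=(d>0)&(P[...,2]>.062)&(P[...,2]<.085)&(abs(P[...,1]+.297)<.03)&(P[...,0]>.33)&(P[...,0]<.65)
Q=P[h][:,:2]; print(len(Q),Q.min(0),Q.max(0))
p=np.polyfit(Q[:,0],Q[:,1],1); print(np.degrees(np.arctan(p[0])),np.polyval(p,.478), np.polyval(p,.61))
```

```text
t 4.77 tcp [ 0.4792 -0.2839  0.1822] yawY 92.24 zax [-0.007  0.003 -1.   ] F [-0.17  1.84 -0.69] M [0.1  0.05 0.01] w 1.002
delta tool mm [  0.8 -12.9 119.1]
4414 [ 0.34761756 -0.3114528 ] [ 0.60915106 -0.28926927]
1.6599263065987313 -0.299079343629756 -0.29525407767112144
```

View pics/d_wrist.png

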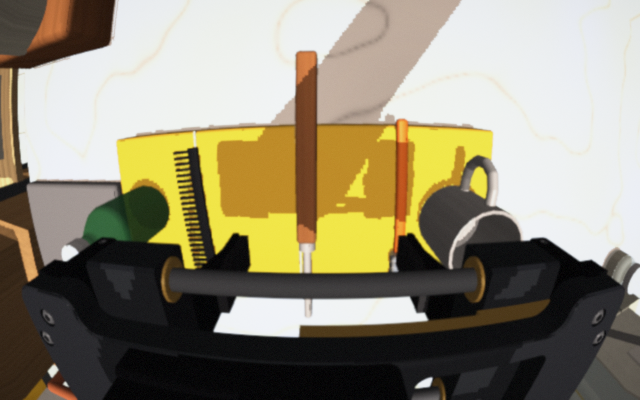

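>>> arm_command:
  motion:
    - [[1,-13,0],[0,0,0],0.3]
    - [[0,0,20],[0,0,0],0.4]
    - [[0,0,20],[0,0,0],0.4]
    - [[0,0,20],[0,0,0],0.4]
    - [[0,0,20],[0,0,0],0.4]
    - [[0,0,0],[0,0,0],0.4]
    - [[0,0,0],[0,0,0],0.4]

```text
time: 5.4
position: [0.4818, -0.2976, 0.1074]
tool_rot: [0.065, -3.141, -0.0]
ft_force: [-0.1, -0.5, 0.4]
grip_width: 0.624
```

Run:
```python
from h import *
st([.478,-.2975,.063])
```

```text
t 5.4 tcp [ 0.4818 -0.2976  0.1074] yawY 92.37 zax [-0.  0. -1.] F [-0.11 -0.53  0.38] M [ 0.01 -0.03  0.05] w 0.624
delta tool mm [ 3.8  0.3 44.4]
```

>>> arm_command:
  motion:
    - [[0,0,15],[0,0,0.7],0.5]
    - [[0,0,15],[0,0,0],0.5]
    - [[0,0,10],[0,0,0],0.5]
    - [[0,0,4],[0,0,0],0.5]
    - [[0,0,0],[0,0,0],0.5]
    - [[0,0,0],[0,0,0],0.5]
  force: 20

```text
time: 5.9
position: [0.482, -0.2985, 0.0636]
tool_rot: [-0.044, 3.14, -0.001]
ft_force: [0.5, -0.2, -0.3]
grip_width: 0.504
```

Run:
```python
from h import *
st([.478,-.2975,.063])
```

```text
t 5.9 tcp [ 0.482  -0.2985  0.0636] yawY 91.62 zax [ 0.001 -0.    -1.   ] F [ 0.51 -0.21 -0.28] M [ 0.05 -0.01  0.  ] w 0.504
delta tool mm [4.  1.1 0.6]
```

>>> arm_command:
  motion:
    - [[0,0,0],[0,0,0],0.8]
    - [[0,0,0],[0,0,0],1]
    - [[0,0,0],[0,0,0],1]
    - [[0,0,0],[0,0,0],1]
    - [[0,0,0],[0,0,0],1]
    - [[0,0,0],[0,0,0],1]
  force: 15

```text
time: 6.4
position: [0.4815, -0.2982, 0.0628]
tool_rot: [-0.044, 3.141, -0.0]
ft_force: [-1.0, -0.0, 1.4]
grip_width: 0.204
```

>>> arm_command:
  motion:
    - [[0,0,0],[0,0,0],1]
    - [[0,0,0],[0,0,0],1]
    - [[0,0,-5],[0,0,0],1]
    - [[0,0,-20],[0,0,0],1]
    - [[0,0,-30],[0,0,0],1]
    - [[0,0,0],[0,0,0],1]
    - [[0,0,0],[0,0,0],1]
  force: 55

```text
time: 6.98
position: [0.4824, -0.2987, 0.1192]
tool_rot: [-0.044, 3.138, -0.002]
ft_force: [-0.1, -0.7, -2.2]
grip_width: 0.204
```

```bash
cat > look.py <<'E'
from h import *
import sys
name=sys.argv[1]
st()
for n in ['wrist','scene','top']:
    T=T_cw(n); im,d=optics.get_image(n); cv2.imwrite(f'pics/{name}_{n}.png',im); np.save(f'{name}_{n}.npy',d); np.save(f'{name}_{n}_T.npy',T)
E
python3 look.py e
```

```text
t 6.98 tcp [ 0.4824 -0.2987  0.1192] yawY 91.62 zax [ 0.003 -0.001 -1.   ] F [-0.05 -0.72 -2.18] M [0.08 0.05 0.01] w 0.204
```

View pics/e_wrist.png

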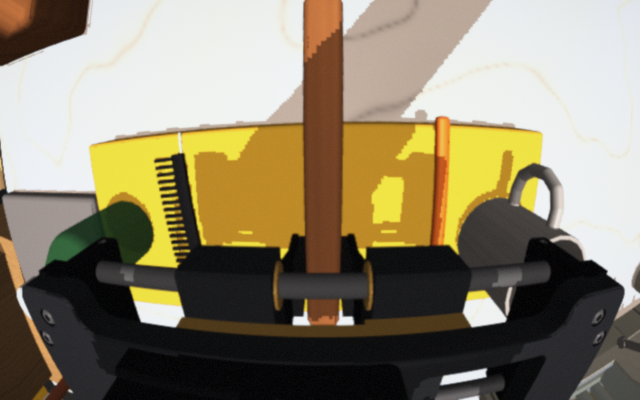

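View pics/e_scene.png

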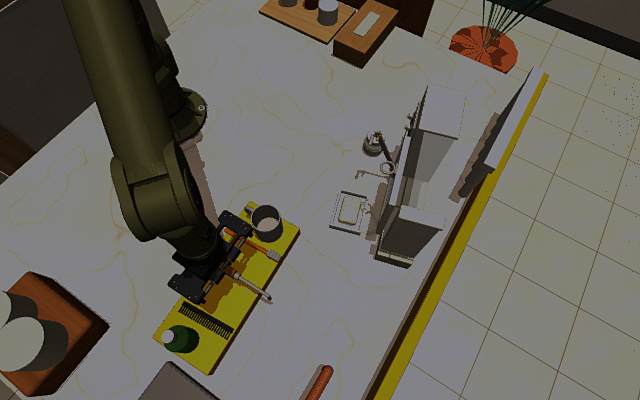

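>>> arm_command:
  motion:
    - [[0,0,-20],[0,0,0],1]
    - [[0,0,-30],[0,0,0],1]
    - [[0,0,-30],[0,0,0],1]
    - [[0,0,-30],[0,0,-3.6],1]
    - [[0,0,-30],[0,0,-3.6],1]
    - [[0,0,-30],[0,0,-3.6],1]
    - [[0,0,-25],[0,0,-3.6],1]
    - [[0,0,0],[0,0,0],1]

```text
time: 7.8
position: [0.483, -0.2993, 0.3169]
tool_rot: [-0.44, 3.105, -0.006]
ft_force: [0.1, -0.7, -0.3]
grip_width: 0.203
```

Run:
```python
from h import *
st([.525,.021,.315])
```

```text
t 7.8 tcp [ 0.483  -0.2993  0.3169] yawY 106.15 zax [ 0.006 -0.003 -1.   ] F [ 0.08 -0.74 -0.29] M [-0.06 -0.05 -0.01] w 0.203
delta tool mm [-129.4  296.     1.3]
```

>>> arm_command:
  motion:
    - [[-5,15,0],[0,0,0],1]
    - [[-10,28,0],[0,0,0],1]
    - [[-12,28,0],[0,0,0],1]
    - [[-12,28,0],[0,0,0],1]
    - [[-12,28,0],[0,0,0],1]
    - [[-12,28,0],[0,0,0],1]
    - [[-12,28,0],[0,0,0],1]
    - [[-12,28,0],[0,0,0],1]

```text
time: 8.47
position: [0.506, -0.0696, 0.3105]
tool_rot: [0.436, -3.108, -0.001]
ft_force: [0.1, 0.5, -2.6]
grip_width: 0.203
```

>>> arm_command:
  motion:
    - [[-12,28,0],[0,0,0],1]
    - [[-12,28,0],[0,0,0],1]
    - [[-6,20,0],[0,0,0],1]
    - [[-3,9,0],[0,0,0],1]
    - [[0,0,0],[0,0,0],1]
    - [[0,0,0],[0,0,0],1]

```text
time: 8.97
position: [0.5147, 0.0183, 0.3114]
tool_rot: [0.436, -3.109, 0.002]
ft_force: [-0.1, -0.8, -1.6]
grip_width: 0.204
```

```bash
python3 - <<'E'
from h import *
st([.57,.0337,.306])
E
python3 look.py f
python3 - <<'E'
import cv2,numpy as np
g=lambda i:np.clip(255*(i/255.)**.5,0,255).astype('uint8')
a=cv2.imread('pics/f_scene.png')
cv2.imwrite('pics/f1.png',g(cv2.resize(a[110:250,280:440],None,fx=5,fy=4.2,interpolation=2)))
a=cv2.imread('pics/f_top.png')
cv2.imwrite('pics/f2.png',g(cv2.resize(a[85:225,180:320],None,fx=4.2,fy=4.2,interpolation=2)))
E
```

```text
t 8.97 tcp [0.5147 0.0183 0.3114] yawY 105.97 zax [-0.002 -0.001 -1.   ] F [-0.08 -0.77 -1.56] M [-0.03  0.12  0.01] w 0.204
delta tool mm [-57.4  -0.4   5.3]
t 8.97 tcp [0.5147 0.0183 0.3114] yawY 105.97 zax [-0.002 -0.001 -1.   ] F [-0.08 -0.77 -1.56] M [-0.03  0.12  0.01] w 0.204
```

View pics/f1.png

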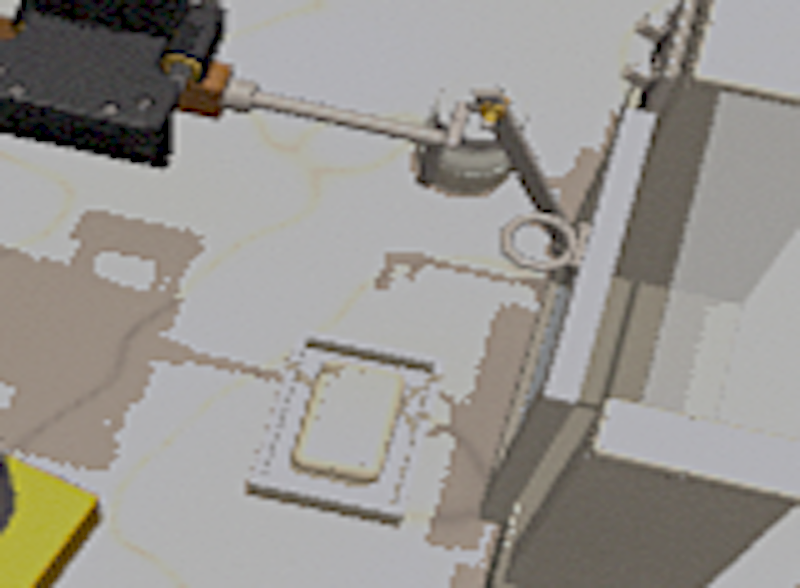

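View pics/f2.png

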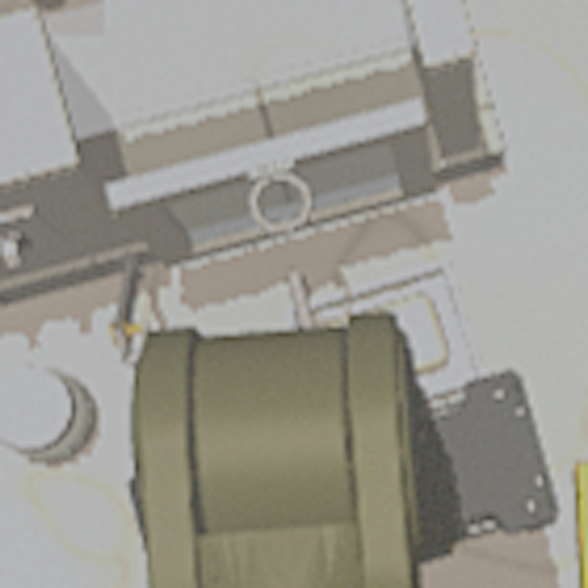

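View pics/f_wrist.png

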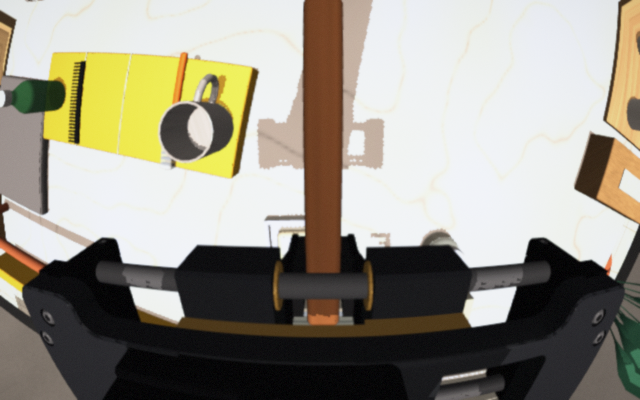

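Run:
```python
from h import *
s=ctrl.get_state(); M=R.from_rotvec(s['tool_rot']).as_matrix(); p=np.array(s['position'])
for n,(ox,oy,sx,sy) in {'scene':(340,120,16,14),'top':(235,135,20,20)}.items():
    im=cv2.imread(f'pics/f_{n}.png'); W,H=(50,40) if n=='scene' else (30,28)
    im=cv2.resize(im[oy:oy+H,ox:ox+W],None,fx=sx,fy=sy,interpolation=2); im=np.clip(255*(im/255.)**.5,0,255).astype('uint8')
    for off,c in [((-.126,0,.0),(0,0,255)),((-.130,0,.0),(255,0,255)),((-.126,0,.046),(0,255,0)),((-.06,0,.0),(255,0,0))]:
        q=w2px(n,p+M@np.array(off)); print(n,off,q.round(1)); cv2.circle(im,(int((q[0]-ox+.5)*sx),int((q[1]-oy+.5)*sy)),4,c,-1)
    cv2.imwrite(f'pics/g_{n}.png',im)
```

```text
scene (-0.126, 0, 0.0) [366.3 141.7]
scene (-0.13, 0, 0.0) [368.2 142.2]
scene (-0.126, 0, 0.046) [363.5 153.6]
scene (-0.06, 0, 0.0) [335.3 133.7]
top (-0.126, 0, 0.0) [249.8 150.3]
top (-0.13, 0, 0.0) [249.4 148.5]
top (-0.126, 0, 0.046) [251.9 153.8]
top (-0.06, 0, 0.0) [257.9 179.3]
```

View pics/g_scene.png

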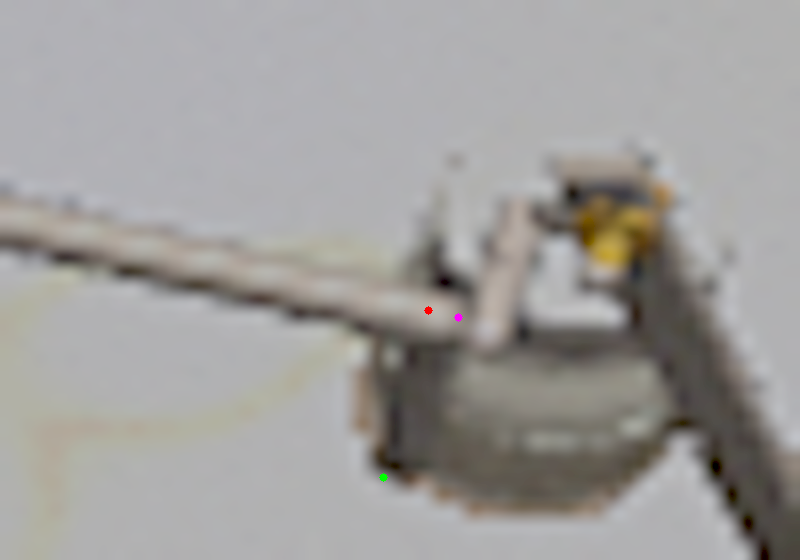

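View pics/g_top.png

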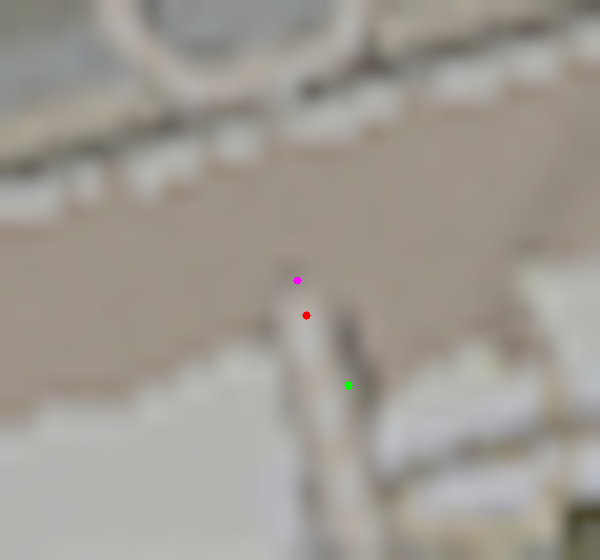

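>>> arm_command:
  motion:
    - [[-10,0,0],[0,0,0],1]
    - [[-15,0,0],[0,0,0],1]
    - [[-15,0,0],[0,0,0],1]
    - [[-10,0,0],[0,0,0],1]
    - [[-6,0,0],[0,0,0],1]
    - [[0,0,0],[0,0,0],1]
    - [[0,0,0],[0,0,0],1]
    - [[0,0,0],[0,0,0],1]

```text
time: 9.78
position: [0.5685, 0.0344, 0.3126]
tool_rot: [0.437, -3.111, 0.0]
ft_force: [0.0, 0.1, -2.2]
grip_width: 0.202
```

```bash
cat > ov.py <<'E'
from h import *
import sys
name=sys.argv[1]
st([.569,.0334,.306])
s=ctrl.get_state(); M=R.from_rotvec(s['tool_rot']).as_matrix(); p=np.array(s['position'])
for n,(ox,oy,sx,sy) in {'scene':(360,140,12,12),'top':(225,115,14,14)}.items():
    im,d=optics.get_image(n); W,H=(50,45) if n=='scene' else (45,40); cv2.imwrite(f'pics/{name}_{n}full.png',im)
    im=cv2.resize(im[oy:oy+H,ox:ox+W],None,fx=sx,fy=sy,interpolation=2); im=np.clip(255*(im/255.)**.5,0,255).astype('uint8')
    for off,c in [((-.127,0,.0),(0,0,255)),((-.127,0,.046),(0,255,0)),((-.06,0,.0),(255,0,0))]:
        q=w2px(n,p+M@np.array(off)); cv2.circle(im,(int((q[0]-ox+.5)*sx),int((q[1]-oy+.5)*sy)),4,c,-1)
    cv2.imwrite(f'pics/{name}_{n}.png',im)
E
python3 ov.py i
```

```text
t 9.78 tcp [0.5685 0.0344 0.3126] yawY 105.98 zax [-0. -0. -1.] F [ 0.03  0.15 -2.16] M [ 0.07  0.04 -0.06] w 0.202
delta tool mm [-0.2 -1.1  6.6]
```

View pics/i_scene.png

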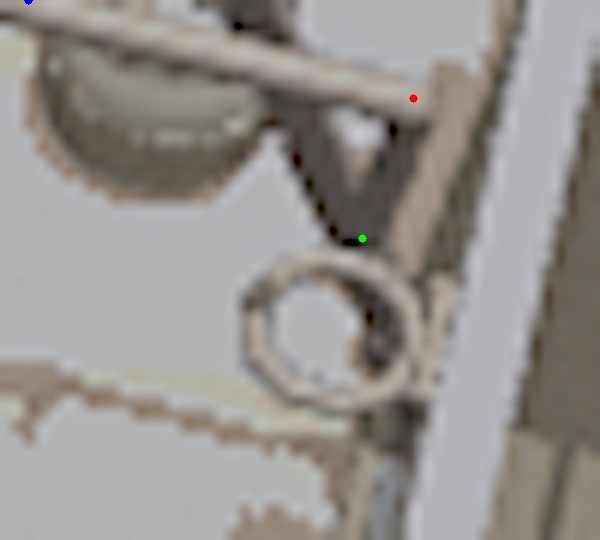

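View pics/i_top.png

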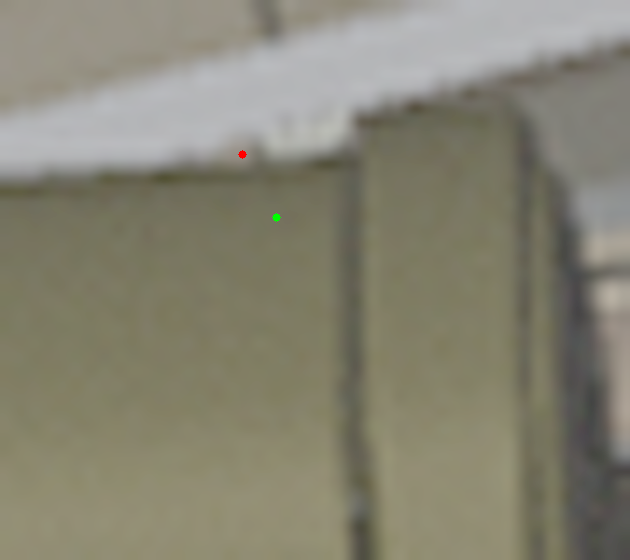

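>>> arm_command:
  motion:
    - [[1,-1,5],[0,0,0],1]
    - [[0,0,8],[0,0,0],1]
    - [[0,0,8],[0,0,0],1]
    - [[0,0,4],[0,0,0],1]
    - [[0,0,0],[0,0,0],1]

```text
time: 10.3
position: [0.5673, 0.0337, 0.2857]
tool_rot: [0.437, -3.108, -0.0]
ft_force: [-1.1, -0.1, -0.9]
grip_width: 0.202
```

>>> arm_command:
  motion:
    - [[0,0,4],[0,0,0],1]
    - [[0,0,4],[0,0,0],1]
    - [[0,0,4],[0,0,0],1]
    - [[0,0,4],[0,0,0],1]
    - [[0,0,0],[0,0,0],1]

```text
time: 10.72
position: [0.5678, 0.0337, 0.2705]
tool_rot: [0.437, -3.109, 0.0]
ft_force: [-0.4, -0.4, -1.0]
grip_width: 0.205
```

```bash
python3 ov.py j
```

```text
t 10.72 tcp [0.5678 0.0337 0.2705] yawY 106.01 zax [-0.002 -0.    -1.   ] F [-0.44 -0.41 -0.99] M [ 0.05 -0.02  0.03] w 0.205
delta tool mm [ -1.1  -0.6 -35.5]
```

View pics/j_scene.png

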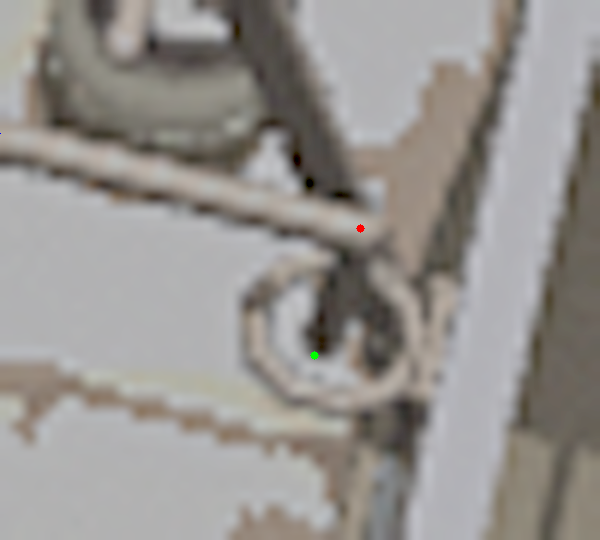

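>>> arm_command:
  motion:
    - [[0,0,4],[0,0,0],1]
    - [[0,0,4],[0,0,0],1]
    - [[3,0,1],[0,0,0],1]
    - [[3,0,0],[0,0,0],1]
    - [[2,0,0],[0,0,0],1]
    - [[0,0,0],[0,0,0],1]

```text
time: 11.32
position: [0.5604, 0.0312, 0.2629]
tool_rot: [-0.437, 3.11, 0.0]
ft_force: [1.5, 1.0, -1.4]
grip_width: 0.204
```

```bash
cat > pl.py <<'E'
from h import *
from scipy.optimize import brentq
s=ctrl.get_state(); p=np.array(s['position']); ux=np.array([.961,.276])
X=-27+1000*(p[:2]-[.5675,.0335])@ux
g=lambda th:-(42.5*np.cos(th)+180*np.sin(th))+6.5
Z=lambda th:180*np.cos(th)-42.5*np.sin(th)
th=brentq(lambda t:g(t)-X,-.3,1.2)
F=np.array(s['ft_force'])
print('t',round(s['time'],2),'tcp',p.round(4),'X',X.round(1),'theta~',round(th,3),'tcp z want',round(Z(th)+81,1),'now',(p[2]*1000).round(1),'Fpull',round(F[:2]@ux,2),'F',F.round(2))
for dx in (5,10,15,20,30,40):
    t2=brentq(lambda t:g(t)-X+dx,-.3,1.4); print(dx,'-> th',round(t2,3),'dz down',round(p[2]*1000-Z(t2)-81,1))
E
python3 pl.py
```

```text
t 11.32 tcp [0.5604 0.0312 0.2629] X -34.5 theta~ -0.009 tcp z want 261.4 now 262.9 Fpull 1.77 F [ 1.55  1.   -1.36]
5 -> th 0.019 dz down 2.7
10 -> th 0.047 dz down 4.1
15 -> th 0.075 dz down 5.6
20 -> th 0.104 dz down 7.3
30 -> th 0.162 dz down 11.1
40 -> th 0.221 dz down 15.6
```

>>> arm_command:
  motion:
    - [[2,0,0.5],[0,0,0],1]
    - [[3,0,1],[0,0,0],1]
    - [[3,0,1],[0,0,0],1]
    - [[3,0,1],[0,0,0],1]
    - [[3,0,1],[0,0,0],1]
    - [[3,0,1],[0,0,0],1]
    - [[2,0,1],[0,0,0],1]
    - [[0,0,0],[0,0,0],1]

```text
time: 11.98
position: [0.5417, 0.026, 0.2558]
tool_rot: [0.437, -3.11, -0.0]
ft_force: [0.4, 0.0, -1.1]
grip_width: 0.205
```

```bash
python3 pl.py; python3 ov.py k
```

```text
t 11.98 tcp [0.5417 0.026  0.2558] X -53.9 theta~ 0.101 tcp z want 255.8 now 255.8 Fpull 0.42 F [ 0.44  0.01 -1.11]
5 -> th 0.129 dz down 1.8
10 -> th 0.159 dz down 3.8
15 -> th 0.188 dz down 6.0
20 -> th 0.218 dz down 8.3
30 -> th 0.279 dz down 13.5
40 -> th 0.342 dz down 19.5
t 11.98 tcp [0.5417 0.026  0.2558] yawY 106.0 zax [-0.001  0.    -1.   ] F [ 0.44  0.01 -1.11] M [ 0.   -0.14 -0.03] w 0.205
delta tool mm [-28.3  -0.4 -50.2]
```

View pics/k_scene.png

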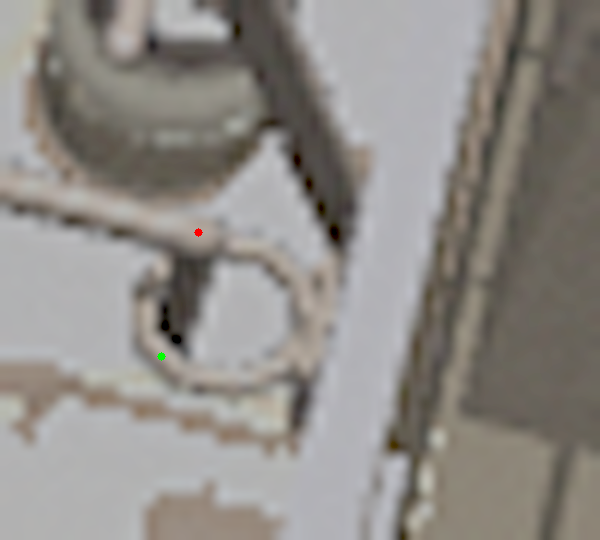

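>>> arm_command:
  motion:
    - [[3,0,1.2],[0,0,0],1]
    - [[4,0,1.6],[0,0,0],1]
    - [[4,0,1.7],[0,0,0],1]
    - [[4,0,1.8],[0,0,0],1]
    - [[4,0,1.9],[0,0,0],1]
    - [[4,0,2],[0,0,0],1]
    - [[4,0,2],[0,0,0],1]
    - [[2,0,1],[0,0,0],1]

```text
time: 12.75
position: [0.5136, 0.018, 0.2425]
tool_rot: [0.437, -3.111, -0.0]
ft_force: [1.6, -0.1, -1.8]
grip_width: 0.201
```

```bash
python3 pl.py
```

```text
t 12.75 tcp [0.5136 0.018  0.2425] X -83.0 theta~ 0.274 tcp z want 242.8 now 242.5 Fpull 1.5 F [ 1.6  -0.14 -1.78]
5 -> th 0.305 dz down 2.6
10 -> th 0.336 dz down 5.7
15 -> th 0.369 dz down 9.0
20 -> th 0.402 dz down 12.5
30 -> th 0.471 dz down 20.4
40 -> th 0.544 dz down 29.5
```

>>> arm_command:
  motion:
    - [[2,0,1.1],[0,0,0],1]
    - [[2,0,1.1],[0,0,0],1]
    - [[0,0,0],[0,0,0],1]
    - [[0,0,0],[0,0,0],1]

```text
time: 13.08
position: [0.5104, 0.0171, 0.2406]
tool_rot: [0.438, -3.111, -0.0]
ft_force: [0.3, -0.1, -1.9]
grip_width: 0.204
```

>>> arm_command:
  motion:
    - [[2,0,1.3],[0,0,0],1]
    - [[1,0,0.6],[0,0,0],1]
    - [[0,0,0],[0,0,0],1]
    - [[0,0,0],[0,0,0],1]

```text
time: 13.42
position: [0.5075, 0.0163, 0.2387]
tool_rot: [0.437, -3.111, -0.0]
ft_force: [1.4, 0.4, -0.8]
grip_width: 0.207
```

>>> arm_command:
  motion:
    - [[2,0,1.3],[0,0,0],1]
    - [[1,0,0.6],[0,0,0],1]
    - [[0,0,0],[0,0,0],1]
    - [[0,0,0],[0,0,0],1]

```text
time: 13.75
position: [0.5046, 0.0154, 0.2368]
tool_rot: [0.437, -3.111, -0.0]
ft_force: [0.4, 0.1, -0.9]
grip_width: 0.203
```

```bash
python3 pl.py
```

```text
t 13.75 tcp [0.5046 0.0154 0.2368] X -92.4 theta~ 0.333 tcp z want 237.3 now 236.8 Fpull 0.45 F [ 0.45  0.06 -0.92]
5 -> th 0.365 dz down 2.8
10 -> th 0.398 dz down 6.3
15 -> th 0.432 dz down 10.1
20 -> th 0.467 dz down 14.1
30 -> th 0.54 dz down 23.2
40 -> th 0.618 dz down 33.7
```

>>> arm_command:
  motion:
    - [[1.5,0,0.9],[0,0,0],1]
    - [[1.5,0,1],[0,0,0],1]
    - [[0,0,0],[0,0,0],1]
    - [[0,0,0],[0,0,0],1]

```text
time: 14.08
position: [0.5017, 0.0145, 0.2349]
tool_rot: [0.437, -3.111, -0.0]
ft_force: [0.6, 0.4, -0.6]
grip_width: 0.203
```

>>> arm_command:
  motion:
    - [[1.5,0,1],[0,0,0],1]
    - [[1,0,0.7],[0,0,0],1]
    - [[0,0,0],[0,0,0],1]
    - [[0,0,0],[0,0,0],1]

```text
time: 14.42
position: [0.4993, 0.0139, 0.2332]
tool_rot: [0.438, -3.111, -0.0]
ft_force: [-0.1, -0.0, -1.0]
grip_width: 0.204
```

```bash
python3 pl.py
python3 - <<'E'
from h import *
im,d=optics.get_image('scene'); cv2.imwrite('pics/l.png',im)
im=im[130:230,310:440]; im=cv2.resize(im,None,fx=6,fy=6,interpolation=2); cv2.imwrite('pics/l1.png',np.clip(255*(im/255.)**.5,0,255).astype('uint8'))
E
```

```text
t 14.42 tcp [0.4993 0.0139 0.2332] X -98.0 theta~ 0.368 tcp z want 233.6 now 233.2 Fpull -0.14 F [-0.14 -0.03 -1.04]
5 -> th 0.401 dz down 3.1
10 -> th 0.435 dz down 6.9
15 -> th 0.47 dz down 11.0
20 -> th 0.506 dz down 15.4
30 -> th 0.582 dz down 25.2
40 -> th 0.665 dz down 36.7
```

View pics/l1.png

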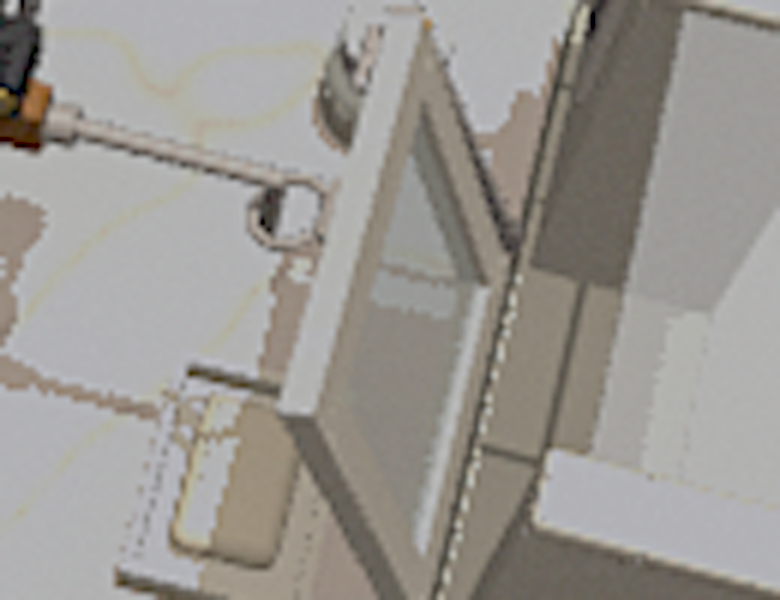

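>>> arm_command:
  motion:
    - [[1.5,0,1.0],[0,0,0],1]
    - [[1,0,0.8],[0,0,0],1]
    - [[0,0,0],[0,0,0],1]
    - [[0,0,0],[0,0,0],1]

```text
time: 14.8
position: [0.4969, 0.0132, 0.2314]
tool_rot: [0.437, -3.111, -0.0]
ft_force: [0.4, 0.2, -1.0]
grip_width: 0.202
```

>>> arm_command:
  motion:
    - [[1.5,0,1.1],[0,0,0],1]
    - [[1,0,0.8],[0,0,0],1]
    - [[0,0,0],[0,0,0],1]
    - [[0,0,0],[0,0,0],1]

```text
time: 15.13
position: [0.4945, 0.0125, 0.2295]
tool_rot: [0.437, -3.111, -0.0]
ft_force: [0.5, 0.4, -2.1]
grip_width: 0.198
```

>>> arm_command:
  motion:
    - [[1.5,0,1.1],[0,0,0],1]
    - [[1,0,0.8],[0,0,0],1]
    - [[0,0,0],[0,0,0],1]
    - [[0,0,0],[0,0,0],1]

```text
time: 15.47
position: [0.4925, 0.0119, 0.2278]
tool_rot: [-0.437, 3.11, 0.0]
ft_force: [2.1, -0.1, -0.6]
grip_width: 0.205
```

>>> arm_command:
  motion:
    - [[1.5,0,1.2],[0,0,0],1]
    - [[1,0,0.8],[0,0,0],1]
    - [[0,0,0],[0,0,0],1]
    - [[0,0,0],[0,0,0],1]

```text
time: 15.8
position: [0.4902, 0.0113, 0.2259]
tool_rot: [-0.438, 3.11, 0.0]
ft_force: [3.4, 0.7, 0.1]
grip_width: 0.204
```

>>> arm_command:
  motion:
    - [[1.5,0,1.2],[0,0,0],1]
    - [[1,0,0.8],[0,0,0],1]
    - [[0,0,0],[0,0,0],1]
    - [[0,0,0],[0,0,0],1]

```text
time: 16.13
position: [0.4864, 0.0102, 0.2231]
tool_rot: [0.437, -3.109, -0.0]
ft_force: [0.6, -0.1, -1.2]
grip_width: 0.205
```

```bash
python3 pl.py
```

```text
t 16.13 tcp [0.4864 0.0102 0.2231] X -111.4 theta~ 0.459 tcp z want 223.5 now 223.1 Fpull 0.61 F [ 0.65 -0.06 -1.22]
5 -> th 0.495 dz down 3.8
10 -> th 0.531 dz down 8.4
15 -> th 0.57 dz down 13.4
20 -> th 0.609 dz down 18.8
30 -> th 0.695 dz down 31.0
40 -> th 0.791 dz down 45.7
```

>>> arm_command:
  motion:
    - [[1,0,0.8],[0,0,0],1]
    - [[0,0,0],[0,0,0],1]
    - [[0,0,0],[0,0,0],1]

```text
time: 16.38
position: [0.4862, 0.0102, 0.2227]
tool_rot: [0.437, -3.11, -0.0]
ft_force: [1.5, -0.4, -2.1]
grip_width: 0.202
```

>>> arm_command:
  motion:
    - [[1,0,0.8],[0,0,0],1]
    - [[0,0,0],[0,0,0],1]
    - [[0,0,0],[0,0,0],1]

```text
time: 16.63
position: [0.4854, 0.0099, 0.222]
tool_rot: [0.438, -3.111, -0.0]
ft_force: [-0.3, -0.2, -1.6]
grip_width: 0.202
```

>>> arm_command:
  motion:
    - [[1,0,0.8],[0,0,0],1]
    - [[0,0,0],[0,0,0],1]
    - [[0,0,0],[0,0,0],1]

```text
time: 16.88
position: [0.4847, 0.0097, 0.2214]
tool_rot: [-0.438, 3.11, 0.0]
ft_force: [1.5, 1.2, -1.6]
grip_width: 0.205
```

>>> arm_command:
  motion:
    - [[1,0,0.8],[0,0,0],1]
    - [[0,0,0],[0,0,0],1]
    - [[0,0,0],[0,0,0],1]

```text
time: 17.13
position: [0.4843, 0.0096, 0.2208]
tool_rot: [-0.438, 3.109, 0.0]
ft_force: [3.6, 1.4, -1.3]
grip_width: 0.201
```

```bash
python3 pl.py;python3 - <<'E'
from h import *
im,d=optics.get_image('scene'); cv2.imwrite('pics/n.png',im)
im=im[130:230,310:440]; im=cv2.resize(im,None,fx=6,fy=6,interpolation=2); cv2.imwrite('pics/n1.png',np.clip(255*(im/255.)**.5,0,255).astype('uint8'))
E
```

```text
t 17.13 tcp [0.4843 0.0096 0.2208] X -113.5 theta~ 0.474 tcp z want 221.7 now 220.8 Fpull 3.87 F [ 3.62  1.42 -1.3 ]
5 -> th 0.51 dz down 3.5
10 -> th 0.548 dz down 8.3
15 -> th 0.586 dz down 13.4
20 -> th 0.627 dz down 19.0
30 -> th 0.714 dz down 31.7
40 -> th 0.814 dz down 47.1
```

View pics/n1.png

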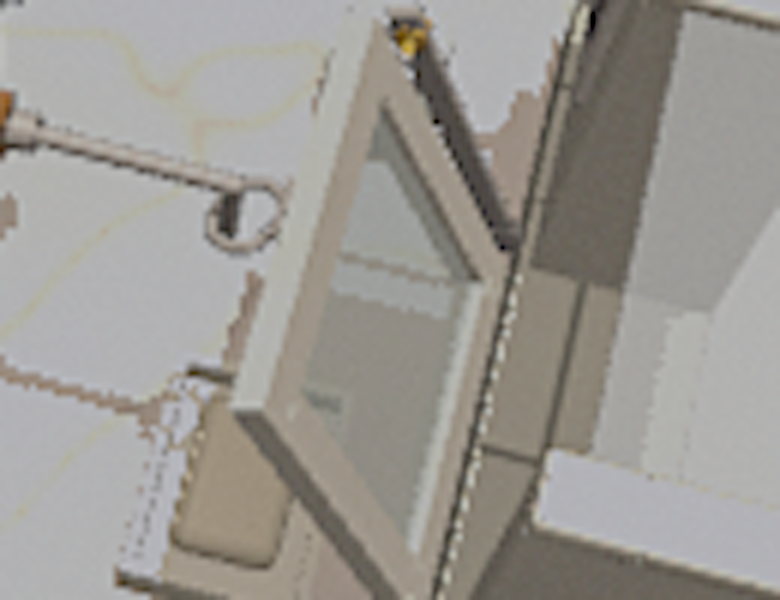

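>>> arm_command:
  motion:
    - [[1,0,0.8],[0,0,0],1]
    - [[0,0,0],[0,0,0],1]
    - [[0,0,0],[0,0,0],1]

```text
time: 17.43
position: [0.484, 0.0096, 0.2204]
tool_rot: [-0.437, 3.107, 0.0]
ft_force: [5.8, 2.0, -0.7]
grip_width: 0.206
```

>>> arm_command:
  motion:
    - [[1,0,0.8],[0,0,0],1]
    - [[0,0,0],[0,0,0],1]
    - [[0,0,0],[0,0,0],1]

```text
time: 17.68
position: [0.4838, 0.0095, 0.2199]
tool_rot: [-0.437, 3.105, 0.001]
ft_force: [7.1, 1.1, 0.7]
grip_width: 0.203
```

>>> arm_command:
  motion:
    - [[-2,0,-1.5],[0,0,0],1]
    - [[-2,0,-1.5],[0,0,0],1]
    - [[-2,0,0],[0,0,0],1]
    - [[-2,0,0],[0,0,0],1]
    - [[-1,0,0],[0,0,0],1]
    - [[0,0,0],[0,0,0],1]
    - [[0,0,0],[0,0,0],1]

```text
time: 18.27
position: [0.4899, 0.0112, 0.2214]
tool_rot: [0.437, -3.11, 0.0]
ft_force: [0.5, -1.4, -1.9]
grip_width: 0.206
```

```bash
python3 pl.py|head -1;python3 - <<'E'
from h import *
im,d=optics.get_image('scene'); cv2.imwrite('pics/o.png',im)
im=im[130:230,310:440]; im=cv2.resize(im,None,fx=6,fy=6,interpolation=2); cv2.imwrite('pics/o1.png',np.clip(255*(im/255.)**.5,0,255).astype('uint8'))
E
```

```text
t 18.27 tcp [0.4899 0.0112 0.2214] X -107.8 theta~ 0.434 tcp z want 226.4 now 221.4 Fpull 0.08 F [ 0.48 -1.39 -1.88]
```

View pics/o1.png

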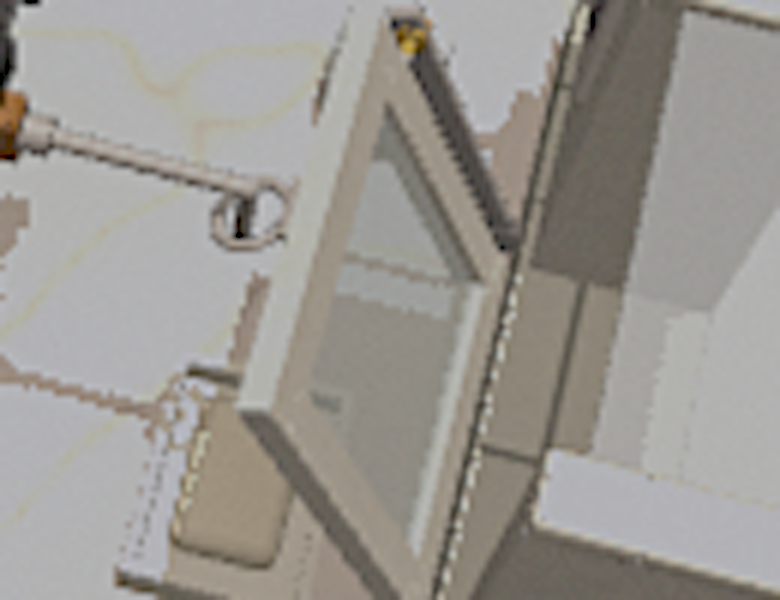

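>>> arm_command:
  motion:
    - [[-2,0,0],[0,0,0],1]
    - [[0,0,-3],[0,0,0],1]
    - [[0,0,-5],[0,0,0],1]
    - [[0,0,-5],[0,0,0],1]
    - [[0,0,0],[0,0,0],1]
    - [[0,0,0],[0,0,0],1]

```text
time: 18.82
position: [0.4926, 0.0119, 0.2355]
tool_rot: [-0.437, 3.11, 0.0]
ft_force: [0.3, 0.5, -1.8]
grip_width: 0.197
```

```bash
python3 pl.py|head -1;python3 - <<'E'
from h import *
im,d=optics.get_image('scene'); cv2.imwrite('pics/p.png',im)
im=im[130:230,310:440]; im=cv2.resize(im,None,fx=6,fy=6,interpolation=2); cv2.imwrite('pics/p1.png',np.clip(255*(im/255.)**.5,0,255).astype('uint8'))
E
```

```text
t 18.82 tcp [0.4926 0.0119 0.2355] X -104.9 theta~ 0.415 tcp z want 228.6 now 235.5 Fpull 0.43 F [ 0.3   0.5  -1.78]
```

View pics/p1.png

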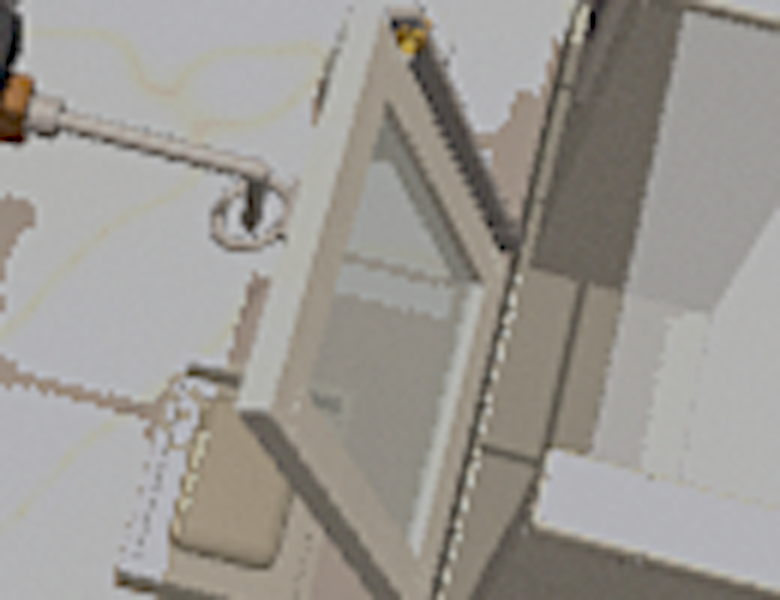

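>>> arm_command:
  motion:
    - [[0,0,-5],[0,0,0],1]
    - [[0,0,-8],[0,0,0],1]
    - [[0,0,-10],[0,0,0],1]
    - [[0,0,-12],[0,0,0],1]
    - [[0,0,-12],[0,0,0],1]
    - [[0,0,-12],[0,0,0],1]
    - [[0,0,-10],[0,0,0],1]
    - [[0,0,0],[0,0,0],1]

```text
time: 19.53
position: [0.4936, 0.0119, 0.3069]
tool_rot: [-0.437, 3.106, 0.0]
ft_force: [-0.6, -0.3, -0.7]
grip_width: 0.202
```

Run:
```python
from h import *
st()
for n in ['scene','wrist']:
    im,d=optics.get_image(n); cv2.imwrite(f'pics/q_{n}.png',im)
```

```text
t 19.53 tcp [0.4936 0.0119 0.3069] yawY 106.01 zax [ 0.005  0.001 -1.   ] F [-0.59 -0.34 -0.73] M [0.04 0.06 0.  ] w 0.202
```

View pics/q_scene.png

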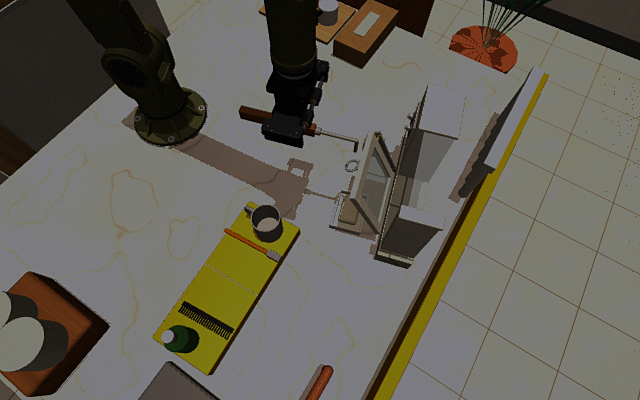

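View pics/q_wrist.png

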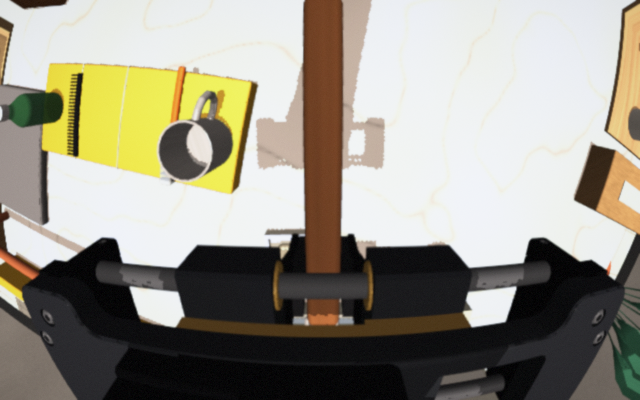

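>>> arm_command:
  motion:
    - [[5,-14,0],[0,0,0],1]
    - [[9,-27,0],[0,0,0],1]
    - [[9,-28,0],[0,0,0],1]
    - [[9,-28,0],[0,0,0],1]
    - [[9,-28,0],[0,0,0],1]
    - [[9,-28,0],[0,0,0],1]
    - [[9,-28,0],[0,0,0],1]
    - [[9,-28,0],[0,0,0],1]

```text
time: 20.3
position: [0.4838, -0.209, 0.303]
tool_rot: [0.438, -3.11, -0.001]
ft_force: [-0.1, 0.1, -1.7]
grip_width: 0.198
```

>>> arm_command:
  motion:
    - [[9,-28,0],[0,0,0],1]
    - [[9,-28,0],[0,0,0],1]
    - [[9,-20,0],[0,0,0],1]
    - [[1,-8,0],[0,0,3.6],1]
    - [[0,0,0],[0,0,3.6],1]
    - [[0,0,0],[0,0,3.6],1]
    - [[0,0,0],[0,0,3.6],1]
    - [[0,0,0],[0,0,0],1]

```text
time: 20.97
position: [0.4804, -0.296, 0.3027]
tool_rot: [0.042, -3.139, -0.001]
ft_force: [0.5, -0.8, -0.7]
grip_width: 0.202
```

Run:
```python
from h import *
st([.482,-.2985,.12])
```

```text
t 20.97 tcp [ 0.4804 -0.296   0.3027] yawY 91.52 zax [-0.002  0.001 -1.   ] F [ 0.54 -0.76 -0.75] M [ 0.01  0.02 -0.01] w 0.202
delta tool mm [ -1.9  -2.7 182.7]
```

>>> arm_command:
  motion:
    - [[-2,-2.5,20],[0,0,0],1]
    - [[0,0,32],[0,0,0],1]
    - [[0,0,32],[0,0,0],1]
    - [[0,0,32],[0,0,0],1]
    - [[0,0,32],[0,0,0],1]
    - [[0,0,30],[0,0,0],1]
    - [[0,0,12],[0,0,0],1]
    - [[0,0,0],[0,0,0],1]

```text
time: 21.63
position: [0.4806, -0.2972, 0.1104]
tool_rot: [0.046, -3.135, -0.004]
ft_force: [0.2, 0.7, -1.3]
grip_width: 0.207
```

>>> arm_command:
  motion:
    - [[0,0,0],[0,0,0],1]
    - [[0,0,0],[0,0,0],1]

```text
time: 21.8
position: [0.4842, -0.2995, 0.1158]
tool_rot: [-0.045, 3.138, -0.002]
ft_force: [-0.8, 0.1, -1.1]
grip_width: 0.2
```

Run:
```python
from h import *
st([.482,-.2985,.0632])
im,d=optics.get_image('scene'); cv2.imwrite('pics/r.png',im)
s=ctrl.get_state(); M=R.from_rotvec(s['tool_rot']).as_matrix(); p=np.array(s['position'])
ox,oy=200,240
im=cv2.resize(im[oy:oy+80,ox:ox+100],None,fx=8,fy=7,interpolation=2); im=np.clip(255*(im/255.)**.5,0,255).astype('uint8')
for off,c in [((-.128,0,.0),(0,0,255)),((-.06,0,.0),(255,0,0)),((-.128,0,.046),(0,255,0))]:
    q=w2px('scene',p+M@np.array(off)); cv2.circle(im,(int((q[0]-ox+.5)*8),int((q[1]-oy+.5)*7)),3,c,-1)
cv2.imwrite('pics/r1.png',im)
```

```text
t 21.8 tcp [ 0.4842 -0.2995  0.1158] yawY 91.64 zax [ 0.003 -0.001 -1.   ] F [-0.82  0.07 -1.07] M [0.04 0.02 0.02] w 0.2
delta tool mm [ 2.3  1.1 52.6]
```

View pics/r1.png

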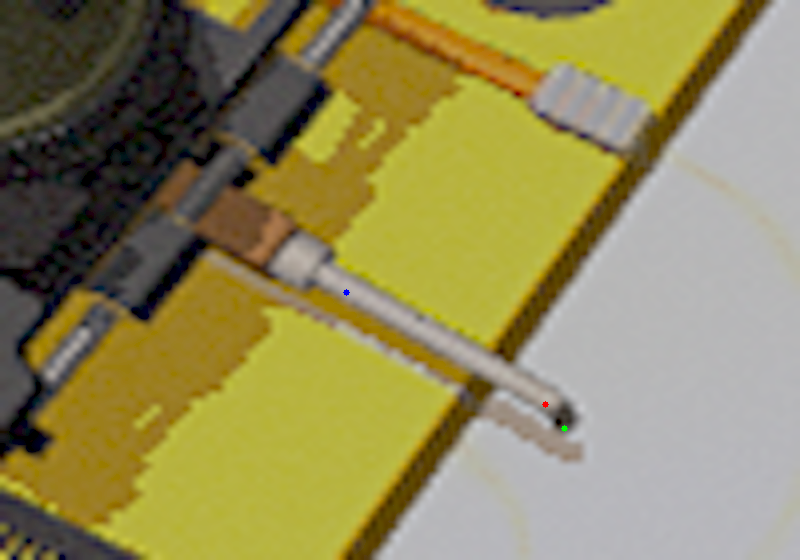

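>>> arm_command:
  motion:
    - [[1,0.5,10],[0,0,0],1]
    - [[0,0,15],[0,0,0],1]
    - [[0,0,12],[0,0,0],1]
    - [[0,0,6],[0,0,0],1]
    - [[0,0,3],[0,0,0],1]
    - [[0,0,0],[0,0,0],1]
    - [[0,0,0],[0,0,0],1]

```text
time: 22.43
position: [0.4821, -0.2984, 0.0681]
tool_rot: [-0.044, 3.141, -0.0]
ft_force: [0.1, -0.8, -1.1]
grip_width: 0.198
```

Run:
```python
from h import *
st([.482,-.2985,.0632])
```

```text
t 22.43 tcp [ 0.4821 -0.2984  0.0681] yawY 91.61 zax [ 0. -0. -1.] F [ 0.1  -0.81 -1.14] M [ 0.03  0.05 -0.03] w 0.198
delta tool mm [ 0.1 -0.   4.9]
```

>>> arm_command:
  motion:
    - [[0,0,1.5],[0,0,0],1]
    - [[0,0,1.5],[0,0,0],1]
    - [[0,0,0],[0,0,0],1]
    - [[0,0,0],[0,0,0],1]

```text
time: 22.77
position: [0.482, -0.2982, 0.065]
tool_rot: [-0.044, 3.141, -0.0]
ft_force: [0.7, -0.0, -1.3]
grip_width: 0.204
```

>>> arm_command:
  motion:
    - [[0,0,1],[0,0,0],1]
    - [[0,0,0.5],[0,0,0],1]
    - [[0,0,0],[0,0,0],1]
    - [[0,0,0],[0,0,0],1]

```text
time: 23.1
position: [0.4819, -0.2982, 0.0633]
tool_rot: [-0.044, 3.141, 0.0]
ft_force: [0.3, 0.1, -1.9]
grip_width: 0.203
```

>>> arm_command:
  motion:
    - [[0,0,0.8],[0,0,0],1]
    - [[0,0,0],[0,0,0],1]
    - [[0,0,0],[0,0,0],1]

```text
time: 23.35
position: [0.482, -0.2983, 0.0628]
tool_rot: [-0.044, 3.141, -0.0]
ft_force: [0.4, 0.5, 0.6]
grip_width: 0.201
```

>>> arm_command:
  motion:
    - [[0,0,0],[0,0,0],1]
    - [[0,0,0],[0,0,0],1]
  force: 4

```text
time: 23.52
position: [0.482, -0.2983, 0.0628]
tool_rot: [-0.044, 3.141, -0.0]
ft_force: [-0.3, 0.7, 1.3]
grip_width: 0.206
```

>>> arm_command:
  motion:
    - [[0,0,0],[0,0,0],0.78]
    - [[0,0,0],[0,0,0],0.7]
    - [[0,0,0],[0,0,0],0.5]
    - [[0,0,0],[0,0,0],0.5]
    - [[0,0,0],[0,0,0],0.5]

```text
time: 23.93
position: [0.4819, -0.2982, 0.0625]
tool_rot: [-0.044, 3.141, 0.0]
ft_force: [-0.6, 0.3, -0.3]
grip_width: 0.434
```

>>> arm_command:
  motion:
    - [[0,0,-5],[0,0,0],0.5]
    - [[0,0,-15],[0,0,0],0.5]
    - [[0,0,-25],[0,0,0],0.5]
    - [[0,0,-30],[0,0,0],0.5]
    - [[0,0,-30],[0,0,0],0.5]
    - [[0,0,-30],[0,0,0],0.5]
    - [[0,0,-30],[0,0,0],0.5]
    - [[0,0,-20],[0,0,0],0.5]

```text
time: 24.6
position: [0.4825, -0.2989, 0.2512]
tool_rot: [-0.043, 3.138, -0.002]
ft_force: [0.2, -0.5, -0.2]
grip_width: 0.5
```

>>> arm_command:
  motion:
    - [[20,0,0],[0,0,0],0.5]
    - [[20,0,-20],[0,0,0],0.5]
    - [[0,20,-20],[0,0,0],0.5]
    - [[0,30,-20],[0,0,0],0.5]
    - [[0,30,0],[0,0,0],0.5]
    - [[0,30,0],[0,0,0],0.5]
    - [[0,20,0],[0,0,0],0.5]
    - [[0,0,0],[0,0,0],0.5]

```text
time: 25.27
position: [0.4387, -0.1645, 0.3081]
tool_rot: [-0.055, 3.14, 0.004]
ft_force: [0.0, 0.4, 0.3]
grip_width: 0.501
```

```bash
python3 look.py z; sed -e "s#pics/a_{n}.png#pics/z_{n}.png#;s#a_{n}.npy#z_{n}.npy#" m.py > m2.py; python3 m2.py | grep -v casing
```

```text
t 25.27 tcp [ 0.4387 -0.1645  0.3081] yawY 92.02 zax [ 0.001  0.002 -1.   ] F [0.04 0.37 0.35] M [ 0.08 -0.06 -0.02] w 0.501
top pole n 163 c [ 0.5359 -0.2954] yaw 1.5 t -0.0435 0.0727 z 0.0665
 ends [ 0.4924 -0.2965] [ 0.6085 -0.2935] w-std 0.004
 brown 71 [ 0.507  -0.2964] -4.17 [ 0.493  -0.2954] [ 0.5623 -0.3004] 0.0724 z fit [-0.15398243  0.07221299]
 sashtop/ring [282, 101, 11, 6, 33] [[757.0, -15.0], [759.0, -39.0], [765.0, -39.0], [762.0, -15.0]] 0.2374
 sashtop/ring [189, 119, 13, 13, 47] [[686.0, 184.0], [716.0, 165.0], [725.0, 181.0], [695.0, 199.0]] 0.2373
 sashtop/ring [266, 146, 25, 8, 44] [[640.0, 21.0], [656.0, -35.0], [665.0, -33.0], [649.0, 24.0]] 0.2261
scene pole n 657 c [ 0.463  -0.2971] yaw 1.71 t -0.112 0.1503 z 0.0715
 ends [ 0.351  -0.3004] [ 0.6132 -0.2926] w-std 0.0049
 brown 529 [ 0.4408 -0.2978] 1.82 [ 0.351  -0.3006] [ 0.5687 -0.2937] 0.072 z fit [-0.00858592  0.0717157 ]
 sashtop/ring [414, 128, 9, 13, 63] [[690.0, 187.0], [715.0, 169.0], [723.0, 180.0], [698.0, 199.0]] 0.2373
 sashtop/ring [394, 210, 44, 26, 225] [[760.0, -16.0], [760.0, -39.0], [848.0, -37.0], [848.0, -15.0]] 0.2379
```

View pics/z_scene.png

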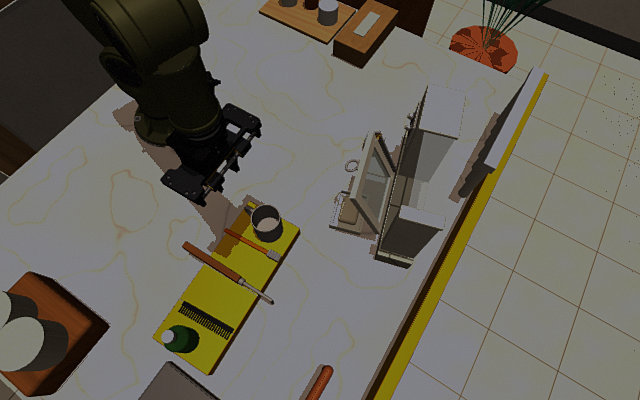

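View pics/z_top.png

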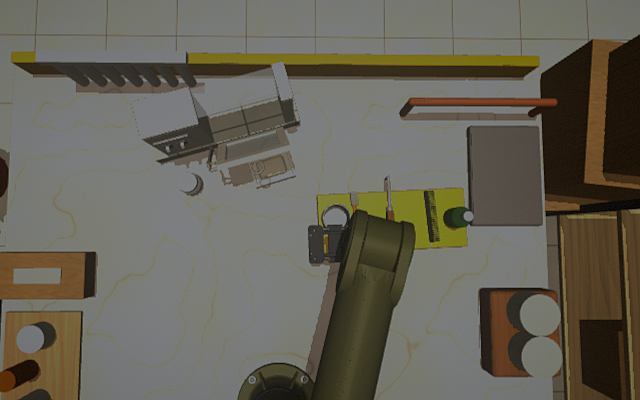

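```bash
python3 -c "
from h import *
print(ctrl.close_job()); st()"
```

```text
the job is handed in; nothing more can be done
None
the job is handed in; nothing more can be done
```

The fan light is open and stays open by itself, and the pole is back flat on the ledge with its prong over the far edge. The job was handed in at about 25 s of the 72 s.

- **Pull:** I drew the sash out with the prong in the ring. The reading rose to about 3.5 N and dropped again near 0.44 rad, with a jump in position, which I took as the keeper snapping over. At about 0.475 rad I met a solid stop and pulled up to about 7.4 N against it before easing off.
- **Sash:** Once unhooked, it settled back about 2 mm from the stop and then stayed there in every later picture.
- **Pole:** In the scene camera it lies within about 2 mm and 0.2° of its starting pose. The top camera's view of the handle was partly blocked by the arm, so it could only confirm the rod end.
- **Other things:** By eye in the last scene picture, the mug, bottle, comb, toothbrush, soap and jar stand where they were. I did not measure them again.
- **Force limits:** I read the force only at the end of each move and it is noisy by about 1 N, so the keeper's true peak was not measured. The highest reading was about 7.4 N, against the 18 N damage limit.

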